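# Pack cookie rolls down the filling tube

### The arm

A 6-joint arm with a two-finger parallel gripper is mounted at the origin on the work surface. World frame = base frame: x ahead of the robot, y to its left, z up, the work surface at z = 0. Lengths are in m, angles in rad, forces in N, time in s.
With the tool pointing down it reaches from about 0.3 to 0.875 m from the base axis. Payload 6.4 kg.
Tool frame: the origin (TCP) lies on the centre line of the jaws, within the pads' length; the fingertips stand 25 mm ahead of it and the grasp point (between the pads) lies 6 mm ahead of it (ctrl.tip_reach is the distance from the TCP to the fingertips, in m); z points along the fingers, y is the line along which they close (so a half turn about z gives the same grasp; the last joint's range is limited). The gripper opens to 85 mm and grips with 20 to 120 N. Pads are 22 mm wide; open, the fingers measure 114 mm over their backs; the gripper's body (76 mm by 85 mm) begins 54 mm behind the grasp point. The pads swing forward as they close: fully open they stand 13 mm farther back than shut.
Start: joints at [0.922, 0.181, 1.607, -0, 1.354, -0.206], TCP at [0.246, 0.52, 0.256] pointing down, gripper open.
Joint ranges: [-2.99, 2.99], [-0.89, 2.07], [0.3, 2.58], [-1.14, 4.28], [0, 2.63], [-3.12, 3.12]. Speed limits (rad/s): [2.57, 2.57, 3.01, 3.14, 3.14, 3.14].

### API

Orientations are given as a unit quaternion [w, x, y, z].
In Python, from bench import ctrl gives the robot as it stands.
- The arm moves only by the tool servo_tool, never from a script. Its argument "motion" is a list that holds one entry, the list of rows, each a list of 5 numbers: the shift along the tool's x, y, z in cm, then the turn about the tool's z in degrees, then the closure, from -1 (fully open) to 1 (shut). In form: [[[dx, dy, dz, twist, claw], ...]]. A call has 1 to 5 rows; each row is the pose to reach, as a shift and turn from the pose commanded when the call began, along the tool's axes at that moment; what a row does not reach only later rows make up. A row lasts 1/10 s, in which the tool goes at most 50 mm and 8.59 degrees, less where a joint would pass 70% of its speed; a pose out of reach is approached as far as the arm can. A call with a gripper value outside its range is refused whole. The fingers move at their own pace and stop on an object; the grip force is fixed at half the most. Time passes only in rows, so rows that repeat a pose let the fingers close. It gives the time, the measured TCP pose, the force, the opening and the grip force at its end, in the units of the state.
- ctrl.get_obs(): the state, without advancing time (a new reading comes with each control period).
- ctrl.camera(name): name is "scene" or "top"; returns a dict with "pixels" (384x512x3 uint8, red, green, blue), "depth" (384x512 float32, m along the optical axis (not along the pixel's ray), 0 where there is no reading), "fx", "fy", "cx", "cy" (pixels), "R" (3x3) and "t" (3): a world point X has camera coordinates R X + t. Camera axes: x right, y down, z forward; pixel columns grow to the right and rows downward; lengths in m; the calibration is good to about 2 mm. A picture is of the moment at which its call begins.
- ctrl.hand_in(): hands the job in; it is judged then, once.
The state is a dict: "time_s": time; "q": joint angles; "dq": joint speeds; "joint_efforts": joint torques, N m; "eef_pos": TCP position; "eef_rot": TCP orientation; "wrist_force": force on the tool from outside, world axes, zero at the start; "torque": the same for the moment, N m; "opening": opening from 0.0 (shut) to 1.0 (fully open); "grasp_force": force on a finger pad.
Only numpy, scipy, OpenCV 4.12 (cv2) and the standard library are available. Lean on these libraries where they do the work, as an engineer would, in place of code of your own. Each camera call takes 0.05 s, during which the arm holds its last target. There are 200 camera calls.

### The job

Take the push rod with the blue grip from its cradle and use it to push the yellow cookie roll waiting in the trough through the orange flap and down the clear tube, until both rolls are tight against the red follower and the follower is pressed fully home against the steel end plate. Pull the rod out so that the flap swings shut behind it, and lay the rod back in its cradle. Touch the rolls in trough and tube with nothing but the rod, do not crush them, and leave the rest of the counter alone.

Things in the scene. Friction and masses are not known exactly. Their poses are not given: they have to be found in the camera images.
- tube: Fixed clear square tube lying level, with a trough before its mouth, on a wooden base 76 mm wide, 26 mm high, y = -96 to 202 mm. Origin on the counter straight under the mouth; +y is the pushing direction; the tube's axis is x = 0, z = 50 mm. Bore y = 0 to 188 mm, 41 mm wide, floor z = 32, roof z = 74 mm with a 16 mm slot along it. Counter behind the trough (-y) is free for the hand
- mouth (a point): Centre of the tube's mouth: on the tube's axis, 50 mm above the counter, at y = 0 of tube, axes as tube. A steel frame round it is 63 mm wide and reaches z = 84 mm
- trough_end (a point): Centre of the open end of the white loading trough, 89 mm before the mouth (y = -89 mm of tube), on the tube's axis, 50 mm above the counter; axes as tube. The trough runs from here to the mouth: 38 mm wide inside, floor at z = 32 mm, walls to z = 50 mm
- flap (a joint): Orange spring flap 36 mm wide, 38 mm high, 10 mm inside the mouth, hung from a hinge at its upper edge (z = 73 mm); 0 = hanging shut, grows to 1.5 rad as it is pushed inwards and up; a push of under 1 N opens it, a spring shuts it
- follower (a joint): Red plate across the bore, 8 mm thick, its tab sticks up through the roof slot. Value in m: at 0 its face is at y = 135 mm of tube, at 0.045 it is fully home: face at y = 180 mm, back on the steel end plate. Starts at 0 to 0.010. Slides with about 5 N of friction and stays where it is left; nothing springs back
- roll_wait: Yellow lemon cookie roll, a rigid cylinder 36 mm in diameter and 60 mm long with a paper band, about 0.09 kg, loose, lying along the trough; origin at its centre, +y along its length in the pushing direction (it may spin about y). With all fully home its centre is at y = 90 mm of tube, its rear end at y = 60 mm
- roll_in: Brown chocolate cookie roll, the same size, loose, already lying in the tube beyond the flap and short of the follower; origin at its centre, +y along its length. With all fully home its centre is at y = 150 mm of tube
- rod: Push rod, loose, 0.12 kg, pale wood, 22 mm in diameter, blue square grip 26 x 26 mm, 90 mm long. Origin at the grip's centre on the rod's axis (44 mm above the counter at the start, lying level); +y along the rod to its flat pushing end 185 mm away; a 32 mm ball at the other end reaches y = -120 mm. Balances within 35 mm of the origin on the +y side
- rod_tip (a point): Centre of the rod's flat pushing end, 185 mm along +y from the origin of rod
- cradle: Fixed dark wooden rod cradle; origin on the counter, +y along the rod. Base 70 mm wide, 10 mm high, y = -107 to 142 mm. Two V supports, 18 mm long, at y = -75 and +110 mm, tops at 54 mm, hold the shaft's axis at x = 0, z = 44 mm. At the start the rod's origin is at y = 0, pushing end to +y. Fingers fit beside the grip
- bowl_lemon: Bystander: glass bowl of yellow cookies, 156 mm in diameter, 85 mm high, 0.9 kg, origin at the centre of its underside
- bowl_choc: Bystander: glass bowl of dark cookies, same size as the other, origin at the centre of its underside
- spare_roll: Bystander: spare golden cookie roll standing on end, 36 mm in diameter, 60 mm high, origin at the centre of its underside
- cup: Bystander: white cup, 68 mm in diameter, 65 mm high, origin at the centre of its underside
- tongs: Bystander: steel tongs lying flat, 240 mm long along their y, 60 mm wide, 14 mm high, origin near the middle on the counter
Not all that is in view belongs to the job. Leave any green look-alike of the roll_wait alone.

How it is judged:
By the outcome, as a careful person would: the job done as asked, in the order asked, and still so for the second after the job is handed in, with the robot touching nothing.
It also fails if it takes over 56 s, if anything falls off the work surface, if the arm or the gripper's body presses on something with over 40 N, if the wrist force passes 120 N, or if a joint passes its speed limit or range.

## Working session

There is one attempt and no reset: what is moved stays moved. The work goes in short steps, Python scripts to look and compute and a tool call to move; the robot and the scene stay as the last step left them, time stands still between calls to the robot, and variables do not carry over. Pictures are saved under pics/ and viewed, at most 10 in all, crops included, and the job is handed in when it is done.

Besides the shell and the picture viewer there is one more tool, called after "Call:" as name(argument=value, ...) on one line, values as JSON. servo_tool: Moves the arm, as the interface text tells. Its arguments: {"type":"object","properties":{"motion":{"type":"array"}},"required":["motion"]}

```bash
mkdir -p pics; ls
cat > h.py <<'E'
import numpy as np, cv2
from bench import ctrl
def snap(n,tag):
    c=ctrl.camera(n); np.savez(f'pics/{tag}.npz',**c); cv2.imwrite(f'pics/{tag}.png',cv2.resize(c['pixels'][:,:,::-1],(800,600),interpolation=cv2.INTER_CUBIC)); return c
def load(tag): return dict(np.load(f'pics/{tag}.npz'))
def W(c,u,v,z=None):
    "pixel (native) -> world; on plane z, or by depth"
    r=np.array([(u-c['cx'])/c['fx'],(v-c['cy'])/c['fy'],1.]); R=c['R'];t=c['t']
    o=-R.T@t; d=R.T@r
    s=float(c['depth'][int(round(v)),int(round(u))]) if z is None else (z-o[2])/d[2]
    return o+s*d
def P(c,X):
    p=c['R']@np.array(X)+c['t']; return np.array([c['fx']*p[0]/p[2]+c['cx'],c['fy']*p[1]/p[2]+c['cy']])
E
python3 - <<'E'
from h import *
for n in('scene','top'):
    c=snap(n,n+'0'); print(n,-c['R'].T@c['t'],c['fx'],c['R'][2])
print(ctrl.get_obs())
E
```

```text
pics
scene [1.35528554 0.51287627 0.68076783] 392.08033177764673 [-0.72523517 -0.422658   -0.54350175]
top [0.34369439 0.0384394  1.17096043] 422.2488428889033 [ 0.1626954  -0.00663113 -0.98665406]
{'time_s': 0.1, 'q': array([ 9.21714626e-01,  1.81457697e-01,  1.60791222e+00,  7.78687647e-06,
        1.35378313e+00, -2.06290275e-01]), 'dq': array([ 0.00174348, -0.00022274, -0.0008938 ,  0.00067583, -0.00045143,
        0.00016152]), 'joint_efforts': array([ 4.86034423e-04, -4.45875120e+01, -3.52237272e+01, -3.31791416e-04,
        4.02592370e-03, -2.58945471e-05]), 'eef_pos': array([0.24606329, 0.5191881 , 0.25547726]), 'eef_rot': array([-3.27057626e-04,  2.19592237e-01,  9.75591431e-01, -7.08344421e-04]), 'wrist_force': array([-0.43079905,  0.42065803,  0.71078045]), 'torque': array([ 0.00778143, -0.04100651,  0.0100606 ]), 'grasp_force': 0.0, 'opening': 1.0010571577784984}
```

View pics/top0.png

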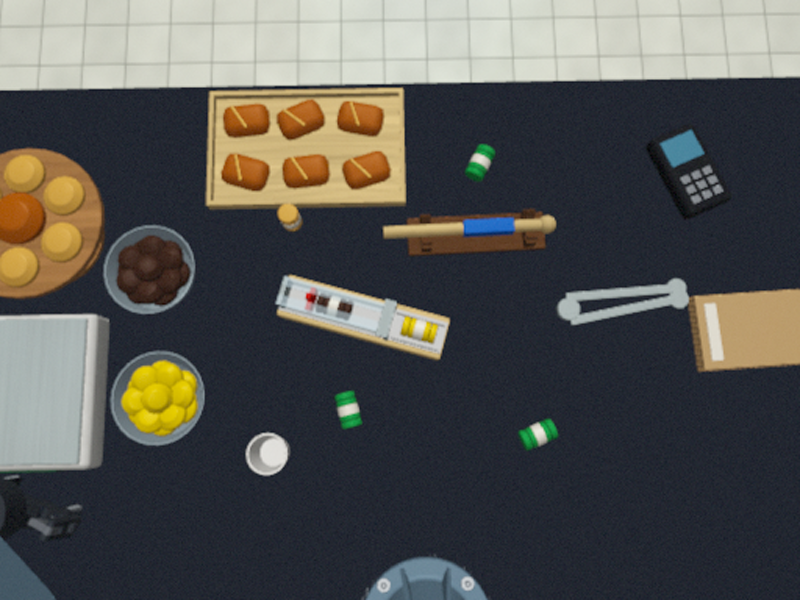

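View pics/scene0.png

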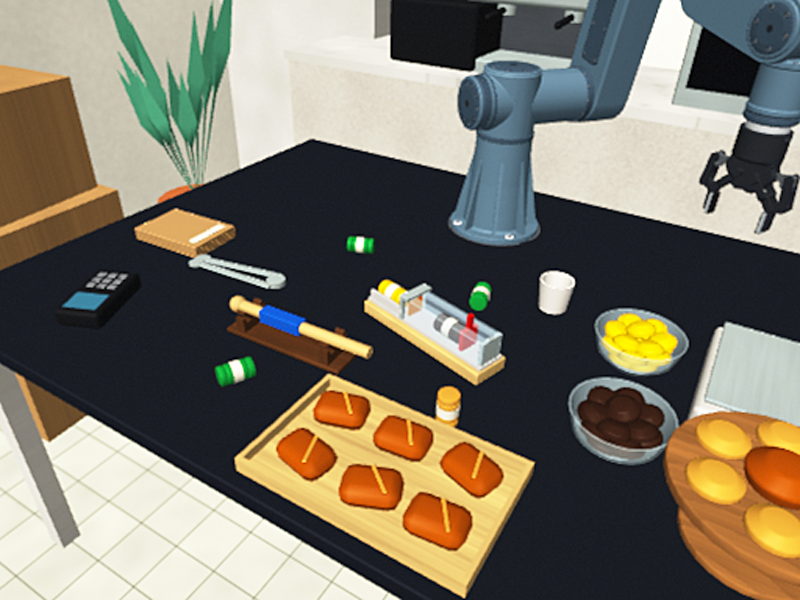

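The top view (800x600) shows the rod, with its tip at (384,232), blue grip at (488,227) and ball at (548,224). The tube runs from the trough end at (447,340) to the far end at (280,300), and the yellow roll lies at (419,329).
The candidates are:
- **Roll:** the yellow one at (419,329) is in the trough. The green look-alikes are at (480,162), (348,410) and (538,434), and the golden spare is at (290,217).
- **Rod:** only the one with the blue grip at (488,227). The tongs are at (625,300).

I choose the yellow roll in the trough and the blue-grip rod, and will check both in close crops.

Run:
```python
from h import *
def crop(tag,x0,y0,x1,y1,k):
    c=load(tag); im=cv2.resize(c['pixels'][y0:y1,x0:x1,::-1],None,fx=k,fy=k,interpolation=cv2.INTER_CUBIC)
    for u in range(x0,x1,20): cv2.putText(im,str(u),((u-x0)*k,10),0,.35,(255,255,255)); cv2.line(im,((u-x0)*k,12),((u-x0)*k,18),(255,255,255))
    for v in range(y0,y1,20): cv2.putText(im,str(v),(0,(v-y0)*k+4),0,.35,(255,255,255)); cv2.line(im,(24,(v-y0)*k),(30,(v-y0)*k),(255,255,255))
    cv2.imwrite(f'pics/{tag}c.png',im)
crop('top0',170,130,360,240,4)
crop('scene0',140,170,330,250,4)
```

```text
(no output)
```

View pics/top0c.png

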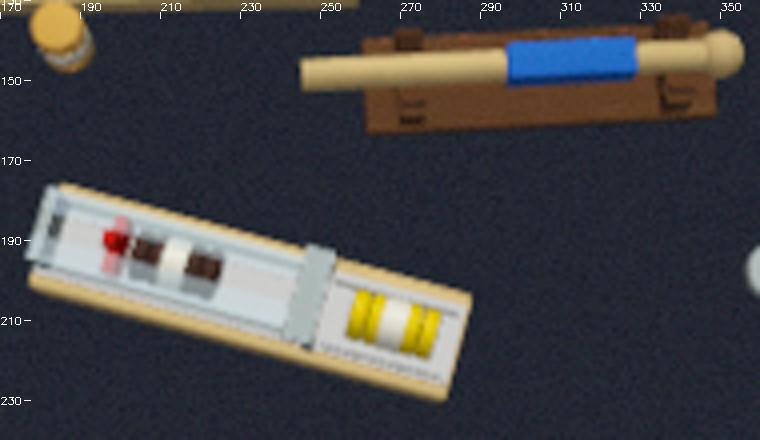

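View pics/scene0c.png

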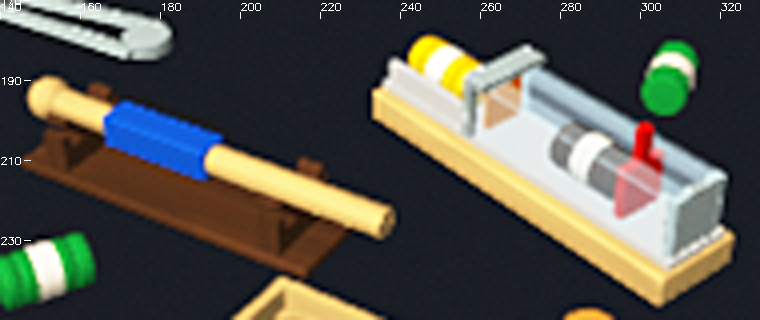

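Both crops confirm the choice: the yellow roll is in the trough at top native (268,211), and the rod has its blue grip at (313,145) and tip at (245,149). The brown roll and red follower are in the tube. Next I fit the poses from both views.

```bash
cat > fit.py <<'E'
from h import *
from scipy.optimize import least_squares
T,S=load('top0'),load('scene0')
def fit(pts,x0):
    def res(p,full=False):
        x,y,z,a=p;out=[]
        for cam,px,l in pts:
            c,o=(T,(170,130)) if cam=='T' else (S,(140,170))
            X=[x+l[0]*np.cos(a)-l[1]*np.sin(a),y+l[0]*np.sin(a)+l[1]*np.cos(a),z+l[2]]
            out+=list(P(c,X)-(np.array(px)/4+o))
        return np.array(out)
    r=least_squares(res,x0,loss='soft_l1'); return r.x,res(r.x).reshape(-1,2).round(1)
m=lambda *a:np.array(a)/1000.
rod=[('T',(507,48),m(13,45,57)),('T',(635,37),m(13,-45,57)),('T',(508,85),m(-13,45,31)),('T',(636,75),m(-13,-45,31)),('T',(301,76),m(0,185,44)),
('S',(125,102),m(-13,-45,57)),('S',(104,118),m(13,-45,57)),('S',(104,148),m(13,-45,31)),('S',(222,130),m(-13,45,57)),('S',(207,143),m(13,45,57)),('S',(207,178),m(13,45,31)),('S',(385,221),m(0,185,44))]
tube=[('T',(470,293),m(38,-96,26)),('T',(445,400),m(-38,-96,13)),('T',(65,184),m(38,202,26)),('T',(30,285),m(-38,202,13)),
('S',(372,91),m(38,-96,26)),('S',(372,117),m(38,-96,0)),('S',(660,287),m(38,202,26)),('S',(662,306),m(38,202,0)),('S',(733,238),m(-38,202,26))]
if __name__=='__main__':
    for n,p,x0 in(('rod',rod,[.55,-.1,0,0]),('tube',tube,[.4,0,0,-.2])):
        x,r=fit(p,x0); print(n,x.round(4),np.degrees(x[3]).round(2)); print(r.tolist())
        for cam in 'TS': print(cam, fit([q for q in p if q[0]==cam],x0)[0].round(4))
    # yellow roll centre from colour, both views
    for n,c in(('T',T),('S',S)):
        h=cv2.cvtColor(c['pixels'],cv2.COLOR_RGB2HSV); k=cv2.inRange(h,(24,150,90),(32,255,255)); 
        print(n,[ (s[:4].tolist(),ce.round(1).tolist()) for s,ce in zip(*cv2.connectedComponentsWithStats(k)[2:]) if 15<s[4]<5000])
E
python3 fit.py
```

```text
rod [ 0.6698 -0.1268 -0.0013  0.0384] 2.2
[[-0.7, -1.0], [0.0, -0.1], [-1.2, 1.5], [-1.0, 2.2], [0.1, 0.7], [-0.6, -1.5], [-1.2, -1.2], [-0.3, -1.2], [0.5, 0.6], [-1.3, 2.0], [-0.8, 0.8], [0.2, -0.3]]
T [ 0.6712 -0.128   0.0016  0.0426]
S [ 0.6484 -0.1446 -0.0219  0.0675]
tube [ 0.504   0.0469 -0.0036 -0.2887] -16.54
[[0.3, 0.4], [-0.8, 0.7], [-2.2, -0.6], [-0.6, 0.9], [-0.8, 0.2], [-0.8, 0.7], [-0.2, -1.4], [-1.6, 1.4], [0.1, -0.8]]
T [ 0.5072  0.0453 -0.0186 -0.2891]
S [ 0.5035  0.0493 -0.0028 -0.298 ]
T [([257, 203, 9, 13], [260.8, 208.6]), ([270, 206, 10, 13], [274.6, 212.3]), ([78, 231, 48, 48], [102.3, 254.3])]
S [([243, 180, 8, 8], [245.5, 182.8]), ([250, 184, 9, 10], [253.8, 188.1]), ([386, 201, 47, 29], [409.4, 215.6]), ([454, 281, 18, 10], [462.9, 285.6]), ([495, 282, 17, 8], [503.8, 284.9]), ([447, 308, 20, 11], [457.4, 313.3]), ([487, 340, 21, 14], [497.8, 346.6])]
```

```bash
cat > f2.py <<'E'
from fit import *
def mask(c,lo,hi): return cv2.inRange(cv2.cvtColor(c['pixels'],cv2.COLOR_RGB2HSV),lo,hi)
def hullmom(c,X):
    h=cv2.convexHull(np.array([P(c,x) for x in X],np.float32)); M=cv2.moments(h); return M
def desc(M): return np.array([M['m10']/M['m00'],M['m01']/M['m00']]), .5*np.arctan2(2*M['mu11'],M['mu20']-M['mu02'])
box=[m(a,b,d) for a in(-13,13) for b in(-45,45) for d in(31,57)]
def place(p,L): 
    x,y,z,a=p;return [[x+l[0]*np.cos(a)-l[1]*np.sin(a),y+l[0]*np.sin(a)+l[1]*np.cos(a),z+l[2]] for l in L]
def rodfit(cs,x0):
    ob=[]
    for c in cs:
        k=mask(c,(105,150,60),(125,255,255)); n,l,s,_=cv2.connectedComponentsWithStats(k); i=1+np.argmax(s[1:,4]); ob.append(desc(cv2.moments((l==i).astype(np.uint8),True))); 
    def res(p):
        o=[]
        for c,(ce,an) in zip(cs,ob):
            q=desc(hullmom(c,place(p,box))); o+=list(q[0]-ce)+[(q[1]-an)*30]
        return o
    r=least_squares(res,x0); return r.x,np.round(r.fun,2)
if __name__=='__main__':
    print(rodfit((T,S),[.67,-.127,0,.04]))
    # depth: blue top-face height & centre
    for n,c in(('T',T),('S',S)):
        v,u=np.nonzero(mask(c,(105,150,60),(125,255,255))); X=np.array([W(c,a,b) for a,b in zip(u,v)]); X=X[(abs(X[:,0]-.67)<.1)&(abs(X[:,1]+.127)<.1)]
        t=X[X[:,2]>np.percentile(X[:,2],90)-.006]; print(n,len(X),np.percentile(X[:,2],[5,50,90]).round(4),t.mean(0).round(4))
    # tube depth points: steel frame top, base, yellow roll
    for nm,q in(('frameTop far',(318,250)),('frame mid',(308,295)),('frame near',(300,343)),('base right far',(440,290)),('base near',(420,388)),('base far L',(150,212)),('rollA',(360,310)),('rollB',(430,330)),('wood tip',(320,74)),('wood ball',(722,52)),('counter',(560,300))):
        print(nm,W(T,170+q[0]/4,130+q[1]/4).round(4))
    for nm,px in(('follower tab S',(643,125)),):
        u,v=140+px[0]/4,170+px[1]/4; print(nm,W(S,u,v).round(4))
    # roll centre via bands (z axis 50): mean of two yellow parts
    print('roll T z=.060',W(T,(260.8+274.6)/2,(208.6+212.3)/2,.060).round(4),'S',W(S,249.6,185.4,.062).round(4))
    print('roll dir',np.degrees(np.arctan2(*(W(T,260.8,208.6,.06)-W(T,274.6,212.3,.06))[:2]*[-1,1])))
E
python3 f2.py
```

```text
(array([ 6.72541443e-01, -1.27738333e-01,  4.99537364e-04,  3.87307933e-02]), array([ 0.33,  0.02, -0.02,  0.38,  0.33,  0.16]))
T 325 [0.048  0.0564 0.0593] [ 0.6699 -0.1258  0.0569]
S 342 [0.0042 0.0543 0.0583] [ 0.6764 -0.1214  0.0568]
frameTop far [ 0.5504  0.0491 -0.0011]
frame mid [0.5056 0.0553 0.0849]
frame near [0.4762 0.0613 0.0697]
base right far [ 0.5163 -0.0344  0.0247]
base near [ 0.4492 -0.0188  0.025 ]
base far L [0.5746 0.1645 0.0251]
rollA [0.4974 0.0215 0.069 ]
rollB [ 0.4834 -0.0243  0.0673]
wood tip [0.663  0.0451 0.0528]
wood ball [ 0.67   -0.228   0.0647]
counter [ 0.5112 -0.1197  0.0012]
follower tab S [0.5473 0.186  0.1011]
roll T z=.060 [0.4903 0.0011 0.06  ] S [ 0.5005 -0.0014  0.062 ]
roll dir -16.244031216713296
```

Run:
```python
from f2 import *
c=T; U,V=np.meshgrid(np.arange(512),np.arange(384)); D=c['depth']
r=np.stack([(U-c['cx'])/c['fx']*D,(V-c['cy'])/c['fy']*D,D],-1)-c['t']; X=r@c['R']  # R^T(r-t)
x,y,z=X[...,0],X[...,1],X[...,2]
a=-.288; x0,y0=.504,.047
for it in range(4):
    lx=(x-x0)*np.cos(a)+(y-y0)*np.sin(a); ly=-(x-x0)*np.sin(a)+(y-y0)*np.cos(a)
    # base top-face by colour: wood beige
    near=(abs(lx)<.055)&(ly>-.115)&(ly<.22)&(D>0)
    k=near&(z>.019)
    mids=[];ws=[]
    for b in np.arange(-.08,.19,.01):
        s=k&(abs(ly-b)<.005)&(abs(z-.0255)<.005)&(abs(lx)>.02)
        if s.sum()>3:
            p=lx[s&(lx>0)];n=lx[s&(lx<0)]
            if len(p) and len(n): mids.append((b,(p.max()+n.min())/2)); ws.append(p.max()-n.min())
    mids=np.array(mids); f=np.polyfit(mids[:,0],mids[:,1],1); 
    e=k&(abs(lx)<.03); end=(ly[e].min()-0,ly[e].max())
    print(np.degrees(a).round(2),x0,y0,f.round(4),np.mean(ws).round(4),np.round(end,4))
    a-=np.arctan(f[0]); dx=f[1]; dy=((end[0]+end[1])/2-.053)
    x0,y0=x0+dx*np.cos(a)-dy*np.sin(a),y0+dx*np.sin(a)+dy*np.cos(a)
lx=(x-x0)*np.cos(a)+(y-y0)*np.sin(a); ly=-(x-x0)*np.sin(a)+(y-y0)*np.cos(a)
s=(abs(lx)<.04)&(abs(ly)<.03)&(abs(z-.084)<.004); print('frame',lx[s].min(),lx[s].max(),ly[s].min(),ly[s].max(),z[s].mean())
tt=fit(tube,[x0,y0,0,a])
print('final',x0,y0,a)
# silhouettes of roll
k=mask(T,(24,150,90),(32,255,255))>0; s=k&(abs(lx)<.03)&(abs(ly)<.1); print('roll yellow lx',lx[s].mean(),'ly',ly[s].min(),ly[s].max(), z[s].max())
```

```text
-16.5 0.504 0.047 [ 0.0017 -0.0006] 0.0747 [-0.0974  0.1991]
-16.6 0.5027883712782711 0.04508648627853858 [-0.0001 -0.    ] 0.0747 [-0.0952  0.2012]
-16.59 0.5027815007419494 0.04506693634798536 [-0. -0.] 0.0747 [-0.0952  0.2012]
-16.59 0.502781836814357 0.04506818382700541 [-0. -0.] 0.0747 [-0.0952  0.2012]
frame -0.031239266125225925 0.03156545759962381 0.0006615757089168204 0.028254333785504744 0.08361191946785734
final 0.5027818383793505 0.045068189595635105 -0.28957881810188657
roll yellow lx 0.00012378300602561423 ly -0.074367205601214 -0.017927968417722377 0.07284611404923498
```

Poses found:
- **Rod:** (0.671, -0.127), direction azimuth 92.2°, axis z about 44 mm in both views.
- **Tube:** mouth at (0.503, 0.045), push azimuth 73.4°.
- **Roll:** rear end at tube y of about -75 mm.

Now I travel to above the grip.

```bash
cat > go.py <<'E'
import sys
from h import *
from scipy.spatial.transform import Rotation as Ro
o=ctrl.get_obs(); w,a,b,c=o['eef_rot']; M=Ro.from_quat([a,b,c,w]).as_matrix()
az=np.degrees(np.arctan2(M[1,0],M[0,0]))
t0=np.array([.5028,.0451]); d=np.array([.2855,.9584]); n=np.array([.9584,-.2855])
p=o['eef_pos']; print('t',o['time_s'].__round__(2),'pos',p.round(4),'az',az.round(2),'tilt',M[:2,2].round(4),'F',o['wrist_force'].round(1),'open',round(o['opening'],3),'grip',round(o['grasp_force'],1),'tube ly',((p[:2]-t0)@d).round(4),'lx',((p[:2]-t0)@n).round(4))
if len(sys.argv)>1:
    g=np.array([float(v) for v in sys.argv[1:5]])
    if sys.argv[5:]==['tube']: g[:2]=t0+n*g[0]+d*g[1]
    print('target',g,'shift cm',(M.T@(g[:3]-p)*100).round(2),'twist',(-(g[3]-az)).round(2))
E
python3 go.py .671 -.125 .2 92.2
```

```text
t 0.1 pos [0.2461 0.5192 0.2555] az 154.63 tilt [-0.0009 -0.0012] F [-0.4  0.4  0.7] open 1.001 grip 0.0 tube ly 0.3811 lx -0.3814
target [ 0.671 -0.125  0.2   92.2  ] shift cm [-66.   -39.99   5.59] twist 62.43
```

Call:
servo_tool(motion=[[[-2,-1.2,0,0,-1],[-5.5,-3.3,0,0,-1],[-9,-5.5,0,0,-1],[-12.8,-7.8,0,0,-1],[-16.5,-10,0,0,-1]]])

```text
time_s: 0.6
eef_pos: [0.3529, 0.357, 0.2559]
eef_rot: [-0.0, 0.219, 0.976, -0.0]
wrist_force: [0.3, -0.2, -0.4]
opening: 0.998
grasp_force: 0.0
```

Call:
servo_tool(motion=[[[-3.5,-2.1,0,0,-1],[-7,-4.2,0,0,-1],[-10.5,-6.4,0,0,-1],[-14,-8.5,0,0,-1],[-17.5,-10.6,0,0,-1]]])

```text
time_s: 1.1
eef_pos: [0.4658, 0.1862, 0.2561]
eef_rot: [-0.0, 0.22, 0.976, -0.0]
wrist_force: [-0.1, 0.1, -0.6]
opening: 1.0
grasp_force: 0.0
```

Call:
servo_tool(motion=[[[-3.5,-2.1,0,8,-1],[-7,-4.2,0,16,-1],[-10.5,-6.4,0,24,-1],[-14,-8.5,0,32,-1],[-17,-10.3,0,40,-1]]])

```text
time_s: 1.6
eef_pos: [0.5754, 0.0199, 0.2558]
eef_rot: [-0.0, 0.543, 0.84, -0.0]
wrist_force: [0.2, 0.7, 0.1]
opening: 1.001
grasp_force: 0.0
```

```bash
python3 go.py .671 -.125 .13 92.2
```

```text
t 1.6 pos [0.5754 0.0199 0.2558] az 114.25 tilt [-0.0006 -0.    ] F [0.2 0.7 0.1] open 1.001 grip 0.0 tube ly -0.0034 lx 0.0768
target [ 0.671 -0.125  0.13  92.2  ] shift cm [-17.14   2.77  12.58] twist 22.05
```

Call:
servo_tool(motion=[[[-4,0.6,1,7,-1],[-8,1.3,3,14,-1],[-12,2,6,20,-1],[-15.5,2.5,9.5,22.0,-1],[-17.1,2.8,12.6,22.0,-1]]])

```text
time_s: 2.1
eef_pos: [0.6721, -0.125, 0.1281]
eef_rot: [0.0, 0.692, 0.722, -0.0]
wrist_force: [0.2, 1.0, -0.4]
opening: 1.0
grasp_force: 0.0
```

Call:
servo_tool(motion=[[[0,0,0,0,-1]]])

```text
time_s: 2.2
eef_pos: [0.6684, -0.1232, 0.1232]
eef_rot: [-0.005, 0.692, 0.722, -0.002]
wrist_force: [-1.1, 1.0, -0.7]
opening: 0.995
grasp_force: 0.0
```

```bash
python3 go.py .671 -.125 .05 92.2; python3 -c "
from h import *
c=snap('top','top1'); im=cv2.resize(c['pixels'][120:180,230:360,::-1],None,fx=5,fy=5); cv2.imwrite('pics/t1c.png',im)"
```

```text
t 2.2 pos [ 0.6684 -0.1232  0.1232] az 92.47 tilt [-0.0101  0.0033] F [-1.1  1.  -0.7] open 0.995 grip 0.0 tube ly -0.114 lx 0.2067
target [ 6.71e-01 -1.25e-01  5.00e-02  9.22e+01] shift cm [-0.22  0.33  7.32] twist 0.27
```

View pics/t1c.png

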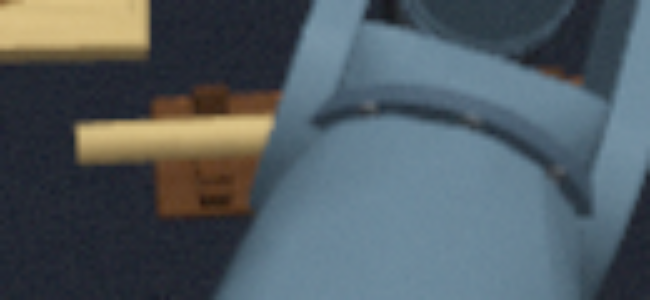

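The arm hides the grip from above; the rod still lies in its cradle with its tip at crop (78,143). I descend gently.

Call:
servo_tool(motion=[[[0,0.1,0.7,0,-1],[0,0.1,1.8,0,-1],[0,0.1,3,0,-1],[0,0.1,4,0,-1],[0,0.1,4.5,0,-1]]])

```text
time_s: 2.75
eef_pos: [0.6717, -0.1212, 0.084]
eef_rot: [-0.001, 0.69, 0.723, -0.0]
wrist_force: [0.4, -0.4, -0.0]
opening: 0.999
grasp_force: 0.0
```

Call:
servo_tool(motion=[[[0,0,0,0,-1],[0,0,0,0,-1]]])

```text
time_s: 2.95
eef_pos: [0.6726, -0.1218, 0.0854]
eef_rot: [0.0, 0.691, 0.723, 0.0]
wrist_force: [0.4, 0.4, -0.0]
opening: 1.004
grasp_force: 0.0
```

```bash
python3 go.py .671 -.125 .05 92.2; python3 -c "
from h import *
c=snap('scene','sc1'); im=cv2.resize(c['pixels'][150:250,130:270,::-1],None,fx=5,fy=5); cv2.imwrite('pics/s1c.png',im)"
```

```text
t 2.95 pos [ 0.6726 -0.1218  0.0854] az 92.63 tilt [ 0.0001 -0.    ] F [ 0.4  0.4 -0. ] open 1.004 grip 0.0 tube ly -0.1115 lx 0.2104
target [ 6.71e-01 -1.25e-01  5.00e-02  9.22e+01] shift cm [-0.31 -0.18  3.54] twist 0.43
```

View pics/s1c.png

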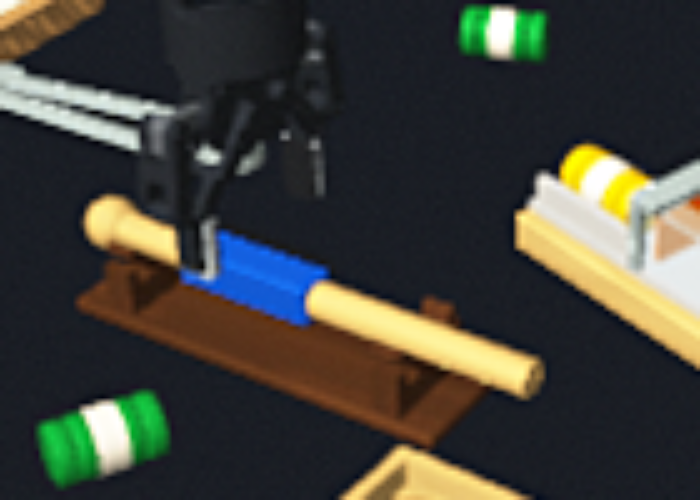

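The fingers straddle the blue grip: near fingertip at crop (200,270), far one at (320,190). I go down and close.

Call:
servo_tool(motion=[[[-0.1,-0.1,0.7,0.4,-1],[-0.2,-0.1,1.6,0.4,-1],[-0.3,-0.2,2.5,0.4,-1],[-0.3,-0.2,3.2,0.4,-1],[-0.3,-0.2,3.5,0.4,-1]]])

```text
time_s: 3.5
eef_pos: [0.6697, -0.1248, 0.0486]
eef_rot: [-0.001, 0.693, 0.721, -0.0]
wrist_force: [0.2, -0.5, 0.2]
opening: 0.998
grasp_force: 0.0
```

Call:
servo_tool(motion=[[[0,0,0,0,-1],[0,0,0,0,-1]]])

```text
time_s: 3.7
eef_pos: [0.6708, -0.125, 0.0504]
eef_rot: [0.0, 0.693, 0.721, 0.0]
wrist_force: [-1.4, -0.8, 0.5]
opening: 1.0
grasp_force: 0.0
```

```bash
python3 go.py .671 -.125 .05 92.2
```

```text
t 3.7 pos [ 0.6708 -0.125   0.0504] az 92.23 tilt [ 0.0002 -0.    ] F [-1.4 -0.8  0.5] open 1.0 grip 0.0 tube ly -0.1151 lx 0.2096
target [ 6.71e-01 -1.25e-01  5.00e-02  9.22e+01] shift cm [-0.    0.02  0.04] twist 0.03
```

Call:
servo_tool(motion=[[[0,0,0,0,-0.4],[0,0,0,0,0],[0,0,0,0,0.2],[0,0,0,0,0.3],[0,0,0,0,0.34]]])

```text
time_s: 4.2
eef_pos: [0.6718, -0.125, 0.0511]
eef_rot: [0.001, 0.693, 0.721, 0.001]
wrist_force: [3.6, 0.7, -0.6]
opening: 0.331
grasp_force: 1.8
```

Call:
servo_tool(motion=[[[0,0,0,0,0.4],[0,0,0,0,0.5],[0,0,0,0,1],[0,0,0,0,1],[0,0,0,0,1]]])

```text
time_s: 4.7
eef_pos: [0.6726, -0.1251, 0.0517]
eef_rot: [0.002, 0.693, 0.721, 0.001]
wrist_force: [5.4, 1.0, 1.6]
opening: 0.297
grasp_force: 58.8
```

```bash
python3 go.py
```

```text
t 4.7 pos [ 0.6726 -0.1251  0.0517] az 92.21 tilt [ 0.0047 -0.0007] F [5.4 1.  1.6] open 0.297 grip 58.8 tube ly -0.1147 lx 0.2113
```

Call:
servo_tool(motion=[[[0,0.15,-0.3,0,1],[0,0.15,-1.2,0,1],[0,0.15,-3,0,1],[0,0.15,-5.5,0,1],[0,0.15,-7.5,0,1]]])

```text
time_s: 5.2
eef_pos: [0.6724, -0.1251, 0.1279]
eef_rot: [0.001, 0.693, 0.721, 0.0]
wrist_force: [0.6, -0.2, -0.4]
opening: 0.294
grasp_force: 58.9
```

Call:
servo_tool(motion=[[[0,0,-1.0,0,1],[0,0,-1.5,0,1],[0,0,-1.5,0,1]]])

```text
time_s: 5.5
eef_pos: [0.6722, -0.125, 0.141]
eef_rot: [0.0, 0.693, 0.721, 0.0]
wrist_force: [-0.2, 0.4, -2.1]
opening: 0.296
grasp_force: 58.9
```

```bash
python3 go.py 0 -.31 .14 73.41 tube
```

```text
t 5.5 pos [ 0.6722 -0.125   0.141 ] az 92.23 tilt [ 0.0008 -0.0004] F [-0.2  0.4 -2.1] open 0.296 grip 58.9 tube ly -0.1147 lx 0.211
target [ 0.414295 -0.252004  0.14     73.41    ] shift cm [-11.69 -26.27   0.09] twist 18.82
```

Call:
servo_tool(motion=[[[-0.8,-1.8,0,0,1],[-2.3,-5.2,0,0,1],[-4,-8.8,0,0,1],[-5.6,-12.5,0,0,1],[-7.2,-16.2,0,0,1]]])

```text
time_s: 6.0
eef_pos: [0.5108, -0.2031, 0.1389]
eef_rot: [-0.001, 0.693, 0.721, -0.0]
wrist_force: [0.1, -1.3, -1.4]
opening: 0.294
grasp_force: 59.2
```

Call:
servo_tool(motion=[[[-1.5,-3.3,0,4,1],[-2.8,-6.2,0,9,1],[-3.8,-8.5,0,14,1],[-4.4,-9.7,0,17.5,1],[-4.5,-10.1,0,18.8,1]]])

```text
time_s: 6.5
eef_pos: [0.4122, -0.2521, 0.1393]
eef_rot: [-0.001, 0.803, 0.597, -0.0]
wrist_force: [0.9, -0.3, -1.6]
opening: 0.294
grasp_force: 59.2
```

Call:
servo_tool(motion=[[[0,0,0,0,1],[0,0,0,0,1]]])

```text
time_s: 6.7
eef_pos: [0.4142, -0.2517, 0.14]
eef_rot: [-0.0, 0.801, 0.598, 0.0]
wrist_force: [-0.6, -0.1, -1.7]
opening: 0.293
grasp_force: 59.2
```

```bash
python3 go.py 0 -.31 .056 73.41 tube
python3 - <<'E'
from h import *
snap('top','top2'); c=load('top2'); im=cv2.resize(c['pixels'][150:310,220:420,::-1],None,fx=4,fy=4,interpolation=cv2.INTER_CUBIC); cv2.imwrite('pics/t2c.png',im)
E
```

```text
t 6.7 pos [ 0.4142 -0.2517  0.14  ] az 73.51 tilt [-0.0001  0.0005] F [-0.6 -0.1 -1.7] open 0.293 grip 59.2 tube ly -0.3097 lx -0.0002
target [ 4.14295e-01 -2.52004e-01  5.60000e-02  7.34100e+01] shift cm [-0.03  0.02  8.4 ] twist 0.1
```

View pics/t2c.png

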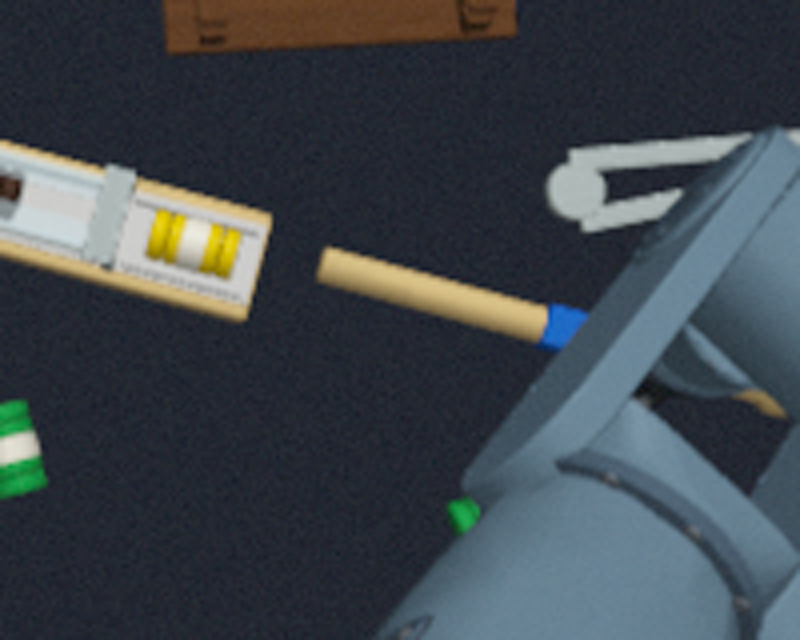

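The rod is level with its tip at crop (322,265), in line with the trough, and the yellow roll is undisturbed. Now I measure the rod's axis in the tube frame.

```bash
cat > ax.py <<'E'
import sys
from f2 import *
def ax(tag):
    c=load(tag); t0=np.array([.5028,.0451]); d=np.array([.2855,.9584]); n=np.array([.9584,-.2855])
    v,u=np.nonzero(mask(c,(8,40,90),(28,190,255))); X=np.array([W(c,a,b) for a,b in zip(u,v) if c['depth'][b,a]>0])
    q=np.c_[(X[:,:2]-t0)@n,(X[:,:2]-t0)@d,X[:,2]]
    return q
if __name__=='__main__':
    q=ax(sys.argv[1]); z0=float(sys.argv[2]); q=q[(abs(q[:,0])<.03)&(q[:,1]<-.02)&(q[:,1]>-.26)&(abs(q[:,2]-z0)<.02)]
    print('n',len(q),'tip ly',q[:,1].max())
    for a in np.arange(-.26,-.02,.02):
        s=q[(q[:,1]>=a)&(q[:,1]<a+.02)]
        if len(s)>5: print(a.round(2),'lx mid',((s[:,0].max()+s[:,0].min())/2).round(4),'mean',s[:,0].mean().round(4),'ztop',np.percentile(s[:,2],85).round(4))
E
python3 ax.py top2 .14
```

```text
n 461 tip ly -0.1268087794972439
-0.26 lx mid -0.0016 mean -0.0024 ztop 0.144
-0.24 lx mid -0.001 mean -0.0021 ztop 0.1442
-0.22 lx mid -0.0009 mean -0.0021 ztop 0.1441
-0.2 lx mid -0.0013 mean -0.0022 ztop 0.1447
-0.18 lx mid -0.0008 mean -0.0021 ztop 0.1445
-0.16 lx mid -0.0011 mean -0.002 ztop 0.1432
-0.14 lx mid -0.0006 mean -0.0019 ztop 0.1442
```

Call:
servo_tool(motion=[[[0,0.1,1,0.1,1],[0,0.1,3,0.1,1],[0,0.1,5.2,0.1,1],[0,0.1,7.2,0.1,1],[0,0.1,8.3,0.1,1]]])

```text
time_s: 7.25
eef_pos: [0.4142, -0.251, 0.055]
eef_rot: [-0.002, 0.802, 0.598, -0.0]
wrist_force: [-0.4, -0.1, -0.8]
opening: 0.299
grasp_force: 59.2
```

Call:
servo_tool(motion=[[[0,0,0,0,1],[0,0,0,0,1]]])

```text
time_s: 7.45
eef_pos: [0.4152, -0.2524, 0.0574]
eef_rot: [0.0, 0.802, 0.597, 0.0]
wrist_force: [-0.3, -0.3, -1.8]
opening: 0.295
grasp_force: 59.2
```

```bash
python3 go.py 0.001 -.265 .057 73.41 tube
python3 - <<'E'
from h import *
snap('top','top3')
E
python3 ax.py top3 .056
```

```text
t 7.45 pos [ 0.4152 -0.2524  0.0574] az 73.36 tilt [ 0. -0.] F [-0.3 -0.3 -1.8] open 0.295 grip 59.2 tube ly -0.3101 lx 0.001
target [ 4.281009e-01 -2.091615e-01  5.700000e-02  7.341000e+01] shift cm [ 4.51 -0.    0.04] twist -0.05
n 464 tip ly -0.020805865389787372
-0.26 lx mid 0.0003 mean -0.0005 ztop 0.0613
-0.24 lx mid -0.0002 mean -0.0008 ztop 0.0609
-0.22 lx mid -0.0001 mean -0.0008 ztop 0.062
-0.2 lx mid 0.0001 mean -0.0007 ztop 0.0617
-0.18 lx mid 0.0007 mean -0.0005 ztop 0.0624
-0.16 lx mid 0.0003 mean -0.0003 ztop 0.0615
-0.14 lx mid 0.0007 mean 0.0001 ztop 0.0608
-0.08 lx mid 0.0019 mean 0.002 ztop 0.0668
-0.06 lx mid 0.0019 mean -0.0002 ztop 0.0679
-0.04 lx mid 0.0019 mean -0.0007 ztop 0.0674
```

Call:
servo_tool(motion=[[[0.6,0,0,0,1],[1.6,0,0,0,1],[2.8,0,0,0,1],[3.8,0,0,0,1],[4.4,0,0,0,1]]])

```text
time_s: 8.0
eef_pos: [0.4277, -0.2087, 0.0574]
eef_rot: [-0.0, 0.802, 0.598, 0.0]
wrist_force: [-0.2, 0.6, -1.0]
opening: 0.294
grasp_force: 59.2
```

Call:
servo_tool(motion=[[[0.5,0,0,0,1],[1,0,0,0,1],[1.5,0,0,0,1],[2,0,0,0,1],[2.5,0,0,0,1]]])

```text
time_s: 8.5
eef_pos: [0.4348, -0.1861, 0.0573]
eef_rot: [0.0, 0.802, 0.597, -0.0]
wrist_force: [1.2, -1.8, -0.2]
opening: 0.293
grasp_force: 59.2
```

```bash
python3 go.py 0.001 -.123 .057 73.41 tube
```

```text
t 8.5 pos [ 0.4348 -0.1861  0.0573] az 73.31 tilt [ 0.0001 -0.0002] F [ 1.2 -1.8 -0.2] open 0.293 grip 59.2 tube ly -0.241 lx 0.0008
target [ 4.686419e-01 -7.306870e-02  5.700000e-02  7.341000e+01] shift cm [11.8   0.    0.03] twist -0.1
```

Remaining stroke is 11.8 cm. I push on at 6 cm/s.

Call:
servo_tool(motion=[[[0.6,0,0,0,1],[1.2,0,0,0,1],[1.8,0,0,0,1],[2.4,0,0,0,1],[3,0,0,0,1]]])

```text
time_s: 9.0
eef_pos: [0.4434, -0.1573, 0.0574]
eef_rot: [0.0, 0.802, 0.597, -0.0]
wrist_force: [-0.9, -3.1, -1.0]
opening: 0.294
grasp_force: 59.2
```

Call:
servo_tool(motion=[[[0.6,0,0,0,1],[1.2,0,0,0,1],[1.8,0,0,0,1],[2.4,0,0,0,1],[3,0,0,0,1]]])

```text
time_s: 9.5
eef_pos: [0.4519, -0.1281, 0.0572]
eef_rot: [-0.0, 0.802, 0.597, -0.0]
wrist_force: [-0.2, -1.7, -0.8]
opening: 0.295
grasp_force: 59.2
```

```bash
python3 go.py 0.001 -.123 .057 73.41 tube
python3 - <<'E'
from h import *
snap('top','top4'); c=load('top4'); im=cv2.resize(c['pixels'][160:240,165:325,::-1],None,fx=5,fy=5,interpolation=cv2.INTER_CUBIC); cv2.imwrite('pics/t4c.png',im)
E
```

```text
t 9.5 pos [ 0.4519 -0.1281  0.0572] az 73.33 tilt [-0.0002  0.0002] F [-0.2 -1.7 -0.8] open 0.295 grip 59.2 tube ly -0.1806 lx 0.0007
target [ 4.686419e-01 -7.306870e-02  5.700000e-02  7.341000e+01] shift cm [5.76 0.02 0.02] twist -0.08
```

View pics/t4c.png

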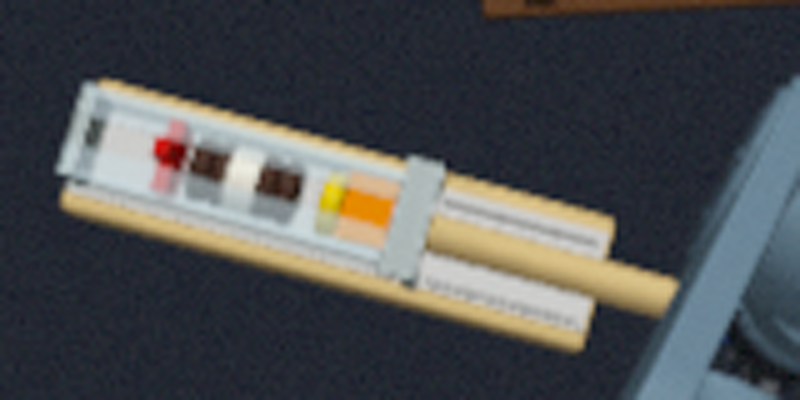

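The rod is in the mouth, the orange flap is up on the yellow roll (crop 365,205), and the yellow roll is about to meet the brown one. I keep pushing.

Call:
servo_tool(motion=[[[0.5,0,0,0,1],[1,0,0,0,1],[1.5,0,0,0,1],[2,0,0,0,1],[2.5,0,0,0,1]]])

```text
time_s: 10.05
eef_pos: [0.4593, -0.1054, 0.0575]
eef_rot: [0.001, 0.802, 0.597, -0.0]
wrist_force: [-1.3, -6.5, -1.6]
opening: 0.298
grasp_force: 59.2
```

Call:
servo_tool(motion=[[[0.5,0,0,0,1],[1,0,0,0,1],[1.5,0,0,0,1],[2,0,0,0,1],[2.4,0,0,0,1]]])

```text
time_s: 10.55
eef_pos: [0.4661, -0.0825, 0.0575]
eef_rot: [0.001, 0.802, 0.597, -0.001]
wrist_force: [-1.8, -7.6, -1.8]
opening: 0.299
grasp_force: 59.2
```

```bash
python3 go.py 0.001 -.123 .057 73.41 tube
```

```text
t 10.55 pos [ 0.4661 -0.0825  0.0575] az 73.35 tilt [ 0.0001 -0.0018] F [-1.8 -7.6 -1.8] open 0.299 grip 59.2 tube ly -0.1328 lx 0.0012
target [ 4.686419e-01 -7.306870e-02  5.700000e-02  7.341000e+01] shift cm [ 0.98 -0.03  0.04] twist -0.06
```

Call:
servo_tool(motion=[[[0.2,0,0,0,1],[0.4,0,0,0,1],[0.6,0,0,0,1],[0.7,0,0,0,1],[0.8,0,0,0,1]]])

```text
time_s: 11.05
eef_pos: [0.4683, -0.0749, 0.0574]
eef_rot: [0.001, 0.802, 0.597, -0.001]
wrist_force: [-1.2, -6.9, -1.9]
opening: 0.296
grasp_force: 59.2
```

```bash
python3 go.py
```

```text
t 11.05 pos [ 0.4683 -0.0749  0.0574] az 73.35 tilt [ 0.     -0.0017] F [-1.2 -6.9 -1.9] open 0.296 grip 59.2 tube ly -0.1249 lx 0.0012
```

Next I go in 1 mm steps until the force rises at the end plate.

Call:
servo_tool(motion=[[[0.1,0,0,0,1],[0.15,0,0,0,1],[0.2,0,0,0,1]]])

```text
time_s: 11.35
eef_pos: [0.4688, -0.073, 0.0574]
eef_rot: [0.001, 0.802, 0.597, -0.001]
wrist_force: [-2.2, -6.7, -1.3]
opening: 0.294
grasp_force: 59.2
```

Call:
servo_tool(motion=[[[0.1,0,0,0,1],[0.1,0,0,0,1]]])

```text
time_s: 11.55
eef_pos: [0.4692, -0.072, 0.0574]
eef_rot: [0.001, 0.802, 0.597, -0.0]
wrist_force: [-1.8, -6.0, -1.7]
opening: 0.288
grasp_force: 59.2
```

```bash
python3 go.py
```

```text
t 11.55 pos [ 0.4692 -0.072   0.0574] az 73.34 tilt [ 0.     -0.0016] F [-1.8 -6.  -1.7] open 0.288 grip 59.2 tube ly -0.1218 lx 0.0012
```

Call:
servo_tool(motion=[[[0.1,0,0,0,1],[0.1,0,0,0,1]]])

```text
time_s: 11.75
eef_pos: [0.4694, -0.0719, 0.0575]
eef_rot: [0.001, 0.802, 0.597, -0.001]
wrist_force: [-3.3, -11.4, -1.1]
opening: 0.296
grasp_force: 59.2
```

Call:
servo_tool(motion=[[[0.1,0,0,0,1],[0.1,0,0,0,1]]])

```text
time_s: 11.95
eef_pos: [0.4696, -0.0719, 0.0576]
eef_rot: [0.002, 0.802, 0.598, -0.002]
wrist_force: [-6.0, -16.2, -0.6]
opening: 0.293
grasp_force: 59.2
```

```bash
python3 go.py;  python3 - <<'E'
from h import *
snap('scene','sc5'); c=load('sc5'); im=cv2.resize(c['pixels'][165:250,210:330,::-1],None,fx=6,fy=6,interpolation=cv2.INTER_CUBIC); cv2.imwrite('pics/s5c.png',im)
E
```

```text
t 11.95 pos [ 0.4696 -0.0719  0.0576] az 73.39 tilt [-0.0006 -0.0047] F [ -6.  -16.2  -0.6] open 0.293 grip 59.2 tube ly -0.1216 lx 0.0015
```

View pics/s5c.png

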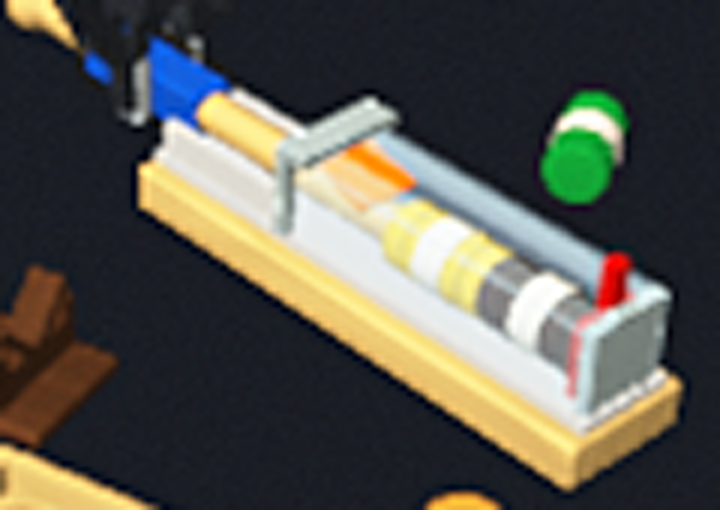

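Home: the force rose to 17 N with no further motion. The picture shows both rolls tight on the follower, and its red tab at the end plate (crop 615,280). I withdraw straight back.

Call:
servo_tool(motion=[[[-0.4,0,0,0,1],[-1,0,0,0,1],[-2,0,0,0,1],[-3,0,0,0,1],[-4,0,0,0,1]]])

```text
time_s: 12.5
eef_pos: [0.4578, -0.1084, 0.0572]
eef_rot: [-0.0, 0.802, 0.597, -0.0]
wrist_force: [-0.2, -0.1, -2.5]
opening: 0.293
grasp_force: 59.0
```

Call:
servo_tool(motion=[[[-1,0,0,0,1],[-2,0,0,0,1],[-3,0,0,0,1],[-4,0,0,0,1],[-5,0,0,0,1]]])

```text
time_s: 13.0
eef_pos: [0.4436, -0.1564, 0.0573]
eef_rot: [0.0, 0.802, 0.597, 0.0]
wrist_force: [-0.4, -0.1, -1.3]
opening: 0.291
grasp_force: 59.1
```

Call:
servo_tool(motion=[[[-1.2,0,0,0,1],[-2.8,0,0,0,1],[-4.6,0,0,0,1],[-6.4,0,0,0,1],[-8,0,0,0,1]]])

```text
time_s: 13.5
eef_pos: [0.4204, -0.2336, 0.0573]
eef_rot: [0.0, 0.802, 0.597, -0.0]
wrist_force: [0.3, 0.7, -1.6]
opening: 0.294
grasp_force: 59.1
```

Call:
servo_tool(motion=[[[-1,0,0,0,1],[-1.6,0,0,0,1],[-1.8,0,0,0,1],[-1.8,0,0,0,1]]])

```text
time_s: 13.9
eef_pos: [0.4156, -0.2493, 0.0572]
eef_rot: [-0.0, 0.802, 0.597, 0.0]
wrist_force: [-0.9, 0.2, -1.1]
opening: 0.3
grasp_force: 59.1
```

```bash
python3 go.py 0.001 -.31 .142 73.41 tube;  python3 - <<'E'
from h import *
snap('top','top6')
E
python3 ax.py top6 .056
```

```text
t 13.9 pos [ 0.4156 -0.2493  0.0572] az 73.32 tilt [-0.0002  0.0003] F [-0.9  0.2 -1.1] open 0.3 grip 59.1 tube ly -0.3071 lx 0.0005
target [ 0.4152534 -0.2522895  0.142     73.41     ] shift cm [-0.29  0.05 -8.48] twist -0.09
n 404 tip ly -0.12465698287820079
-0.26 lx mid -0.0004 mean -0.0013 ztop 0.061
-0.24 lx mid -0.0002 mean -0.001 ztop 0.0625
-0.22 lx mid 0.0 mean -0.0012 ztop 0.0608
-0.2 lx mid -0.0005 mean -0.0012 ztop 0.0608
-0.18 lx mid -0.0002 mean -0.001 ztop 0.0624
-0.16 lx mid 0.0002 mean -0.0007 ztop 0.0608
-0.14 lx mid 0.0003 mean -0.0005 ztop 0.0609
```

The rod has not slipped. I lift it and go back over the cradle.

Call:
servo_tool(motion=[[[0,0,-1,0,1],[0,0,-3.2,0,1],[0,0,-5.6,0,1],[0,0,-7.8,0,1],[0,0,-8.5,0,1]]])

```text
time_s: 14.45
eef_pos: [0.4171, -0.2501, 0.1453]
eef_rot: [0.002, 0.802, 0.597, 0.0]
wrist_force: [-0.3, 0.2, -0.5]
opening: 0.293
grasp_force: 59.2
```

```bash
python3 go.py .6726 -.125 .142 92.2
```

```text
t 14.45 pos [ 0.4171 -0.2501  0.1453] az 73.38 tilt [ 0.0035 -0.0034] F [-0.3  0.2 -0.5] open 0.293 grip 59.2 tube ly -0.3074 lx 0.0021
target [ 0.6726 -0.125   0.142  92.2   ] shift cm [19.3  20.9   0.38] twist -18.82
```

Call:
servo_tool(motion=[[[1.4,1.5,0,0,1],[3.8,4.1,0,0,1],[6.2,6.7,0,0,1],[8.6,9.3,0,0,1],[11,11.9,0,0,1]]])

```text
time_s: 14.95
eef_pos: [0.5621, -0.1769, 0.1417]
eef_rot: [-0.0, 0.802, 0.597, -0.0]
wrist_force: [0.1, -0.7, -1.3]
opening: 0.296
grasp_force: 59.3
```

Call:
servo_tool(motion=[[[2.4,2.6,0,-5,1],[4.8,5.2,0,-10,1],[6.8,7.4,0,-15,1],[8,8.7,0,-18,1],[8.4,9.1,0,-18.8,1]]])

```text
time_s: 15.45
eef_pos: [0.6734, -0.1222, 0.1414]
eef_rot: [-0.0, 0.693, 0.721, -0.0]
wrist_force: [-0.9, 0.0, -1.2]
opening: 0.298
grasp_force: 59.3
```

Call:
servo_tool(motion=[[[0,0,0,0,1],[0,0,0,0,1]]])

```text
time_s: 15.65
eef_pos: [0.6715, -0.124, 0.1417]
eef_rot: [-0.001, 0.694, 0.72, -0.0]
wrist_force: [-0.6, -0.2, -1.4]
opening: 0.298
grasp_force: 59.3
```

```bash
python3 go.py .6726 -.125 .075 92.2
```

```text
t 15.65 pos [ 0.6715 -0.124   0.1417] az 92.06 tilt [-0.0015  0.0002] F [-0.6 -0.2 -1.4] open 0.298 grip 59.3 tube ly -0.1139 lx 0.21
target [ 6.726e-01 -1.250e-01  7.500e-02  9.220e+01] shift cm [-0.1   0.11  6.67] twist -0.14
```

Call:
servo_tool(motion=[[[-0.1,0.1,1,-0.1,1],[-0.1,0.1,2.8,-0.1,1],[-0.1,0.1,4.6,-0.1,1],[-0.1,0.1,6,-0.1,1],[-0.1,0.1,6.7,-0.1,1]]])

```text
time_s: 16.15
eef_pos: [0.6718, -0.1244, 0.0718]
eef_rot: [-0.002, 0.693, 0.721, -0.001]
wrist_force: [0.2, -0.0, -1.6]
opening: 0.293
grasp_force: 59.3
```

Call:
servo_tool(motion=[[[0,0,0,0,1],[0,0,0,0,1]]])

```text
time_s: 16.35
eef_pos: [0.6738, -0.1249, 0.0754]
eef_rot: [0.0, 0.693, 0.721, 0.0]
wrist_force: [0.1, -0.9, -1.9]
opening: 0.294
grasp_force: 59.3
```

```bash
python3 go.py .6728 -.125 .0515 92.2
```

```text
t 16.35 pos [ 0.6738 -0.1249  0.0754] az 92.23 tilt [ 0.0002 -0.0001] F [ 0.1 -0.9 -1.9] open 0.294 grip 59.3 tube ly -0.1141 lx 0.2124
target [ 6.728e-01 -1.250e-01  5.150e-02  9.220e+01] shift cm [-0.01 -0.1   2.39] twist 0.03
```

Call:
servo_tool(motion=[[[0,-0.1,0.5,0,1],[0,-0.1,1.1,0,1],[0,-0.1,1.6,0,1],[0,-0.1,2,0,1],[0,-0.1,2.2,0,1]]])

```text
time_s: 16.85
eef_pos: [0.6722, -0.1247, 0.0526]
eef_rot: [-0.0, 0.693, 0.721, -0.0]
wrist_force: [0.3, 0.4, -1.9]
opening: 0.293
grasp_force: 59.3
```

Call:
servo_tool(motion=[[[0,0,0.1,0,1],[0,0,0.1,0,1],[0,0,0.1,0,1]]])

```text
time_s: 17.15
eef_pos: [0.6727, -0.1249, 0.0525]
eef_rot: [0.0, 0.693, 0.721, 0.0]
wrist_force: [0.5, -0.2, -0.9]
opening: 0.297
grasp_force: 59.3
```

```bash
python3 go.py .6728 -.125 .0505 92.2
```

```text
t 17.15 pos [ 0.6727 -0.1249  0.0525] az 92.23 tilt [ 0.0003 -0.0002] F [ 0.5 -0.2 -0.9] open 0.297 grip 59.3 tube ly -0.1144 lx 0.2114
target [ 6.728e-01 -1.250e-01  5.050e-02  9.220e+01] shift cm [-0.01  0.01  0.2 ] twist 0.03
```

Call:
servo_tool(motion=[[[0,0,0.1,0,1],[0,0,0.1,0,1]]])

```text
time_s: 17.35
eef_pos: [0.6728, -0.1249, 0.0516]
eef_rot: [0.0, 0.693, 0.721, 0.0]
wrist_force: [-0.3, -0.6, -0.2]
opening: 0.295
grasp_force: 59.6
```

Call:
servo_tool(motion=[[[0,0,0.05,0,1],[0,0,0.05,0,1]]])

```text
time_s: 17.55
eef_pos: [0.673, -0.125, 0.0513]
eef_rot: [0.0, 0.693, 0.721, 0.0]
wrist_force: [0.4, -0.0, 0.9]
opening: 0.298
grasp_force: 59.8
```

```bash
python3 go.py
```

```text
t 17.55 pos [ 0.673  -0.125   0.0513] az 92.22 tilt [ 0.001  -0.0002] F [ 0.4 -0.   0.9] open 0.298 grip 59.8 tube ly -0.1144 lx 0.2117
```

The weight is off the wrist (Fz went from -1.9 to +0.9), so the rod is seated. I open gently and retreat.

Call:
servo_tool(motion=[[[0,0,0,0,0.35],[0,0,0,0,0.2],[0,0,0,0,-0.1],[0,0,0,0,-0.5],[0,0,0,0,-1]]])

```text
time_s: 18.05
eef_pos: [0.6725, -0.1248, 0.0507]
eef_rot: [-0.0, 0.693, 0.721, -0.0]
wrist_force: [-0.2, 0.6, -0.4]
opening: 0.87
grasp_force: 0.0
```

Call:
servo_tool(motion=[[[0,0,0,0,-1],[0,0,0,0,-1],[0,0,0,0,-1]]])

```text
time_s: 18.35
eef_pos: [0.6726, -0.1249, 0.0508]
eef_rot: [-0.0, 0.693, 0.721, -0.0]
wrist_force: [-0.0, -0.2, 0.1]
opening: 0.999
grasp_force: 0.0
```

Call:
servo_tool(motion=[[[0,0,-1,0,-1],[0,0,-3,0,-1],[0,0,-6,0,-1],[0,0,-10,0,-1],[0,0,-14,0,-1]]])

```text
time_s: 18.85
eef_pos: [0.6722, -0.1247, 0.1926]
eef_rot: [-0.0, 0.693, 0.721, -0.0]
wrist_force: [0.3, 0.0, -0.3]
opening: 0.994
grasp_force: 0.0
```

Call:
servo_tool(motion=[[[-4,0,-2,0,-1],[-8,0,-3,0,-1],[-12.5,0,-3,0,-1],[-17,0,-3,0,-1],[-21,0,-3,0,-1]]])

```text
time_s: 19.35
eef_pos: [0.6806, -0.3369, 0.2221]
eef_rot: [0.001, 0.693, 0.721, 0.0]
wrist_force: [-0.4, -0.1, -0.5]
opening: 1.0
grasp_force: 0.0
```

Call:
servo_tool(motion=[[[-2,0,0,0,-1],[-3,0,0,0,-1],[-3,0,0,0,-1]]])

```text
time_s: 19.65
eef_pos: [0.6816, -0.3658, 0.221]
eef_rot: [0.0, 0.694, 0.72, -0.0]
wrist_force: [0.1, 0.2, -0.5]
opening: 1.0
grasp_force: 0.0
```

```bash
python3 go.py
python3 - <<'E'
from f2 import *
a=snap('top','top7');b=snap('scene','sc7')
print(rodfit((a,b),[.67,-.127,0,.04]))
A=cv2.resize(a['pixels'][130:240,170:360],(760,440)); B=cv2.resize(b['pixels'][165:250,130:330],(760,323))
im=np.vstack([A,B])[:,:,::-1]; cv2.imwrite('pics/f.png',cv2.resize(im,(596,598)))
E
```

```text
t 19.65 pos [ 0.6816 -0.3658  0.221 ] az 92.14 tilt [ 0.0001 -0.0001] F [ 0.1  0.2 -0.5] open 1.0 grip 0.0 tube ly -0.3428 lx 0.2886
(array([ 0.67256178, -0.12779615,  0.00115391,  0.03882819]), array([ 0.42, -0.01, -0.07,  0.27,  0.12,  0.21]))
```

View pics/f.png

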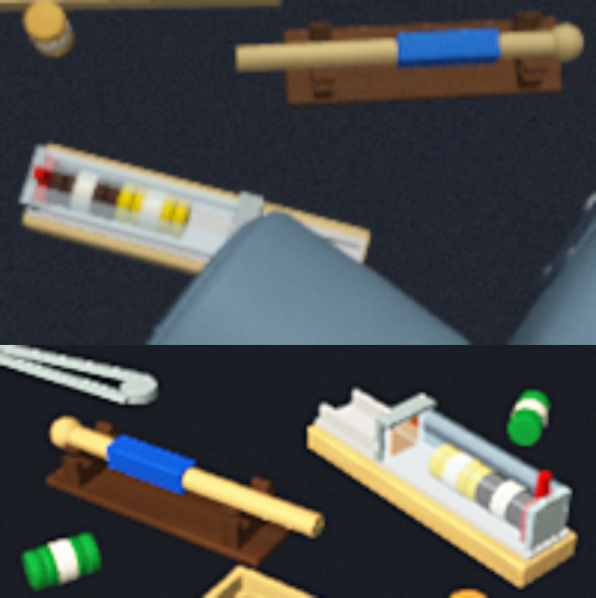

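The final view shows the rod back in its cradle within 1 mm of its starting pose. Both rolls are tight on the follower at the end plate, with the red tab at (543,483), and the flap hangs shut at (405,432).

```bash
python3 -c "
from bench import ctrl
print(ctrl.hand_in())"
```

```text
the job is handed in; nothing more can be done
None
```

Job handed in at 19.7 s: both rolls are tight against the follower, which is pressed home on the end plate; the flap is shut and the rod is back in its cradle.

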